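# Centre the display bun on its pedestal

## Robot

A 6-joint arm with a two-finger parallel gripper is mounted at the origin on a cart in front of the work surface, level with it; the furniture and walls round the work are solid. World frame = base frame: x ahead of the robot, y to its left, z up, the work surface at z = 0. Lengths are in m, angles in rad, forces in N, time in s.
With the tool pointing down it reaches from about 0.225 to 0.875 m from the base axis. Payload 3.4 kg.
Tool frame: the origin (TCP) lies on the centre line of the jaws, within the pads' length; the fingertips stand 19 mm ahead of it and the grasp point (between the pads) is the TCP; z points along the fingers, y is the direction in which the jaws open and shut (so a half turn about z gives the same grasp; the last joint's range is limited). The gripper opens to 85 mm and grips with 20 to 120 N. Pads are 22 mm wide; open, the fingers measure 114 mm over their backs; the gripper's body (76 mm by 85 mm) begins 54 mm behind the grasp point. The pads swing forward as they close: fully open they stand 13 mm farther back than shut.
Start: joints at [-1.277, 0.276, 1.505, -0, 1.361, -0.121], TCP at [0.232, -0.526, 0.25] pointing down, gripper open.
Joint ranges: [-2.89, 2.89], [-0.75, 2.08], [0.22, 2.7], [-1.18, 4.32], [0.11, 2.71], [-2.7, 2.7]. Speed limits (rad/s): [2.57, 2.57, 3.14, 3.14, 3.14, 3.14].

## Interface

Orientations are given as a unit quaternion [w, x, y, z].
In Python, from rig import monitor, eyes, manip, models gives the robot as it stands.
- The arm moves only by the tool send_rows, never from a script. Its argument "deltas" is a list of rows, each an object with "dp": the shift along the world's x, y, z each as a share of 0.12 m, from -1 to 1, a list of three; "rotation": the turn, a rotation vector about the world's x, y, z each as a share of 0.5 rad, from -1 to 1, a list of three. In form: [{"dp": [dx, dy, dz], "rotation": [rx, ry, rz]}, ...]. A call has 1 to 12 rows; each row is the pose to reach, as a shift and turn from the pose commanded when the call began; what a row does not reach only later rows make up. A row lasts 1/12 s, in which the tool goes at most 41.7 mm and 7.16 degrees, less where a joint would pass 70% of its speed; a pose out of reach is approached as far as the arm can. A call with a number of a shift or a turn outside -1 to 1 is refused whole. A call with a gripper value outside its range is refused whole. "fingers" is the closure, from -1 (fully open) to 1 (shut), set as the call begins (left out, the last holds). The fingers move at their own pace and stop on an object; "grip_force" is the grip in N (left out, the last holds). Time passes only in rows, so rows that repeat a pose let the fingers close. It gives the time, the measured TCP pose, the force and the opening at its end, in the units of the state.
- monitor.get_state(): the state, without advancing time (a new reading comes with each control period).
- eyes.get_image(name): name is "scene" or "side" or "wrist"; returns a dict with "color" (400x640x3 uint8, red, green, blue), "depth" (400x640 float32, m along the optical axis (not along the pixel's ray), 0 where there is no reading), "mtx" (3x3 intrinsics, pixels), "rvec" (rotation vector, rad) and "tvec" (3), from world to camera coordinates, as OpenCV has them. Camera axes: x right, y down, z forward; pixel columns grow to the right and rows downward; lengths in m; the calibration is good to about 2 mm. The wrist camera is an equidistant fisheye: a pixel r from the principal point sees the ray r / f radians off the axis. A picture is of the moment at which its call begins.
- manip.sign_off(): hands the job in, once; it reports no verdict.
Trained networks look in a picture, given as the dict that the camera call returned (one of the last four; its "shot" number tells which), for a name from the list of things; names that differ only in an ending like _2 or _b are one class to them, and where a whole thing is asked for, a point or a joint stands for the part that bears it (a point fixed in the world has none). Each returns a list of dicts, best first, with "score" (0 to 1); they miss things now and then, are a little off and sometimes report something else, mostly with a low value. They report only what shows in the picture. A call takes as long as a camera call. They do not tell look-alikes from the thing itself.
- models.find_in(name, picture): "box" ([left, top, right, bottom] in pixels, round what is visible of it).
The state is a dict: "clock": time; "qpos": joint angles; "qd": joint speeds; "effort": joint torques, N m; "position": TCP position; "ee_rot": TCP orientation; "contact_force": force on the tool from outside, world axes, zero at the start; "moment": the same for the moment, N m; "width": finger opening in m.
Only numpy, scipy, OpenCV 4.12 (cv2) and the standard library are available. Lean on these libraries where they do the work, as an engineer would, in place of code of your own. Each camera call takes 0.05 s, during which the arm holds its last target.

## Task

One bun sits off-centre on the small steel display pedestal. Nudge it sideways with light taps of the fingertips until its middle is over the middle of the pedestal, then take the hand away. Do not grip it, lift it, tip it or knock it off, tap only gently, and leave the other things where they are.

Things in the scene. Friction and masses are not known exactly. Their poses are not given: they have to be found in the camera images.
- bun: The bun to centre, the only thing on the pedestal: a rounded square, 128 (x) x 140 (y) x 73 (z) mm, about 0.2 kg, overhanging its pedestal all round, at any yaw. Origin: middle of its underside, midway between opposite sides; z up. Sides nearly upright. Starts 20 to 28 mm off the pedestal's middle. Slides when pushed with 1 to 3 N a third to half way up its side; pushed high or down on an overhang, it tips.
- stand: Display pedestal of plain steel, fixed to the table, round about its upright z axis: foot disc 190 mm across and 10 mm thick, slim stem, and on top a flat round plate 76 mm across, 7 mm thick, without a rim, its upper face 60 mm above the table. Origin: middle of the foot's underside, on the table. Its yaw has no meaning.
- stand_top (a point): The middle of the upper face of the pedestal's plate, where the middle of the bun's underside belongs.
- dredger: Bystander: steel sugar dredger, 70 mm across, 116 mm tall, standing on the table to the right of the pedestal. Origin: middle of its underside. Behind it, on the right half of the table (about x 0.5 to 0.95 m, y -0.25 to -0.5 m), piles of buns stand fixed, up to 0.3 m high: swing the arm over or round them.
- counter: Bystander: round tally counter, 54 x 67 x 26 mm, on the table to the left. Origin: middle of its underside.
- tape: Bystander: roll of brown tape lying flat, 90 mm across, 48 mm tall, on the table to the far right of the pedestal. Origin: middle of its underside.
- table_bun: Bystander: another bun, 125 x 130 x 84 mm, on the table to the far left. Origin: middle of its underside.
There are look-alikes about, which are no part of the job. Leave any blue look-alike of the bun alone.

How it is judged:
At the end, for the whole second after the job is handed in: The bun rests level (tilt under 0.15 rad) and still on the pedestal's plate with the middle of its underside within 10 mm of the plate's middle, seen from above; dredger, tally counter, tape roll and the other bun are within 20 mm of where they stood (horizontal distance between bun and stand_top below 0.01 m and z of bun in the frame of stand_top between -0.01 and 0.01 m and angle between bun's own z axis and vertical below 0.15 rad and contact force between bun and stand above 0.3 N and linear speed of bun below 0.02 m/s and angular speed of bun below 0.2 rad/s and distance of each of dredger, counter, tape, table_bun from where it was at the start of the episode below 0.02 m); the robot touches nothing.
It fails at once if the bun was tipped (more than 0.4 rad) or knocked off the pedestal (angle between bun's own z axis and vertical above 0.4 rad or z of bun in the frame of stand_top below -0.03 m).
It fails at once if the bun was lifted (20 mm) off the pedestal (z of bun in the frame of stand_top above 0.02 m).
It fails at once if the bun was taken between the fingers (x of the grasp point in the frame of bun between -0.03 and 0.03 m and y of the grasp point in the frame of bun between -0.03 and 0.03 m and z of the grasp point in the frame of bun between -0.02 and 0.06 m).
It fails at once if the bun was struck or pressed hard (over 12 N) (contact force between bun and the fingers above 12 N or contact force between bun and the arm above 12 N).
It fails at once if a bystander was moved by more than 20 mm (distance of any of dredger, counter, tape, table_bun from where it was at the start of the episode above 0.02 m).
It also fails if it takes over 64 s, if anything falls off the work surface, if the arm or the gripper's body presses on something with over 40 N, if the wrist force passes 120 N, or if a joint passes its speed limit or range.

## Working session

There is one attempt and no reset: what is moved stays moved. The work goes in short steps, Python scripts to look and compute and a tool call to move; the robot and the scene stay as the last step left them, time stands still between calls to the robot, and variables do not carry over. Pictures are saved under pics/ and viewed, and the job is handed in when it is done.

Besides the shell and the picture viewer there is one more tool, called after "Request:" in YAML: its name, and indented under it one key for each argument. send_rows: Moves the arm, as the interface text tells. Its arguments: {"type":"object","properties":{"deltas":{"type":"array","items":{"type":"object","properties":{"dp":{"type":"array","items":{"type":"number"}},"rotation":{"type":"array","items":{"type":"number"}}}}},"fingers":{"type":"number"},"grip_force":{"type":"number"}},"required":["deltas"]}

```bash
mkdir -p pics; ls
cat > h.py <<'E'
import numpy as np, cv2
from rig import monitor, eyes, manip, models
def save(p,n): cv2.imwrite('pics/'+n, cv2.cvtColor(p['color'],cv2.COLOR_RGB2BGR))
def cloud(p):
    R,_=cv2.Rodrigues(np.array(p['rvec'],float)); t=np.array(p['tvec'],float).reshape(3)
    d=p['depth']; K=p['mtx']; v,u=np.mgrid[:d.shape[0],:d.shape[1]]
    c=np.stack([(u-K[0][2])/K[0][0]*d,(v-K[1][2])/K[1][1]*d,d],-1)
    w=(c-t)@R; w[d<=0]=np.nan
    return w
E
python3 - <<'E'
from h import *
s=monitor.get_state(); print(s)
for n in ['scene','side']:
    p=eyes.get_image(n); save(p,n+'0.png'); np.savez('pics/'+n+'0.npz',**p)
    R,_=cv2.Rodrigues(np.array(p['rvec'],float)); print(n,p['mtx'],-R.T@np.array(p['tvec']).reshape(3))
    for o in ['bun','stand','dredger','counter','tape','table_bun']:
        print(o,[(np.round(x['box']).astype(int).tolist(),round(x['score'],2)) for x in models.find_in(o,p)])
E
```

```text
pics
{'clock': 0.0, 'qpos': array([-1.27696945e+00,  2.76594981e-01,  1.50616331e+00, -4.99020447e-06,
        1.36070165e+00, -1.20988351e-01]), 'qd': array([0.00082751, 0.00110157, 0.00032986, 0.00044681, 0.00026037,
       0.0017617 ]), 'effort': array([-2.76255441e-04, -4.16773403e+01, -2.45804983e+01, -2.67956975e-04,
        1.10872131e-02,  1.62953461e-05]), 'position': array([ 0.23158794, -0.52574348,  0.24942767]), 'ee_rot': array([-9.29947406e-04,  9.78567502e-01,  2.05924190e-01, -8.30149219e-05]), 'contact_force': array([-0.97779043,  0.25652332,  0.61537822]), 'moment': array([0.02532241, 0.00598928, 0.00297834]), 'width': 0.08552749727787236}
scene [[449.31294524   0.         318.58146056]
 [  0.         449.31294524 207.8329353 ]
 [  0.           0.           1.        ]] [-0.0669709   1.02522229  1.12007497]
bun [([321, 188, 366, 220], 0.8), ([244, 199, 279, 234], 0.73)]
stand [([320, 204, 375, 238], 0.77), ([228, 260, 275, 304], 0.47)]
dredger [([401, 157, 422, 192], 0.85)]
counter [([300, 279, 320, 295], 0.48)]
tape [([336, 148, 362, 178], 0.82), ([400, 160, 422, 194], 0.54)]
table_bun [([228, 260, 279, 304], 0.76)]
side [[425.6056361   0.        317.9335178]
 [  0.        425.6056361 208.2680976]
 [  0.          0.          1.       ]] [0.51949442 1.15263143 0.72529929]
bun [([311, 173, 368, 212], 0.72), ([225, 222, 279, 269], 0.59)]
stand [([308, 199, 370, 229], 0.6)]
dredger [([353, 140, 380, 175], 0.8)]
counter [([359, 274, 388, 292], 0.63)]
tape [([283, 158, 309, 182], 0.68), ([309, 200, 369, 230], 0.67)]
table_bun [([267, 276, 340, 336], 0.75)]
```

View pics/scene0.png

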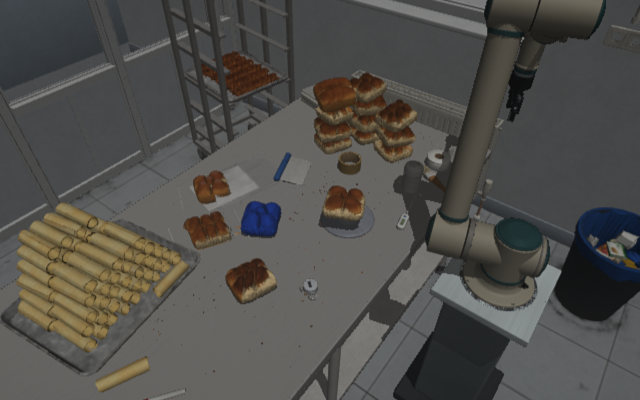

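View pics/side0.png

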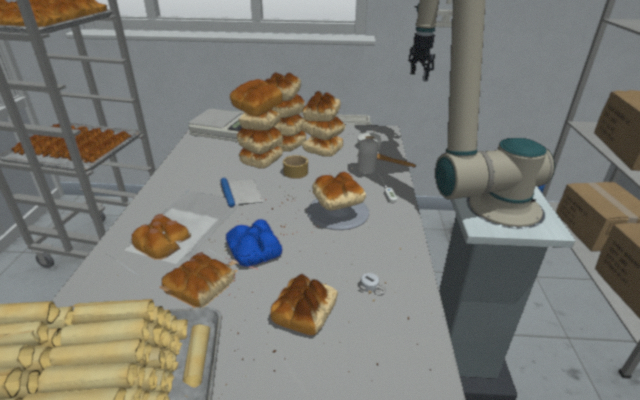

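Run:
```python
from h import *
for n,boxes in [('scene',[(310,180,385,245),(395,150,430,200),(330,140,366,182),(295,275,325,300),(225,255,282,308),(240,195,282,238)]),('side',[(300,165,378,235)])]:
    p=dict(np.load(f'pics/{n}0.npz')); w=cloud(p)
    for b in boxes:
        q=w[b[1]:b[3],b[0]:b[2]].reshape(-1,3); q=q[np.isfinite(q[:,0])]
        for lo,hi in [(.005,.02),(.02,.05),(.05,.07),(.07,.1),(.1,.125),(.125,.3)]:
            m=q[(q[:,2]>lo)&(q[:,2]<hi)]
            if len(m)>5: print(n,b,lo,hi,len(m),m.min(0).round(3),m.max(0).round(3),np.median(m,0).round(3))
for n,b in [('scene',(290,130,430,250)),('side',(290,130,390,240))]:
    p=dict(np.load(f'pics/{n}0.npz')); c=p['color'][b[1]:b[3],b[0]:b[2]]
    s=5; cv2.imwrite(f'pics/{n}crop.png',cv2.cvtColor(cv2.resize(c,None,fx=s,fy=s,interpolation=cv2.INTER_CUBIC),cv2.COLOR_RGB2BGR))
```

```text
scene (310, 180, 385, 245) 0.005 0.02 973 [ 0.363 -0.161  0.005] [0.742 0.218 0.02 ] [0.487 0.103 0.01 ]
scene (310, 180, 385, 245) 0.07 0.1 313 [0.441 0.025 0.07 ] [0.597 0.171 0.1  ] [0.489 0.137 0.092]
scene (310, 180, 385, 245) 0.1 0.125 638 [0.442 0.025 0.1  ] [0.591 0.166 0.125] [0.509 0.113 0.114]
scene (310, 180, 385, 245) 0.125 0.3 264 [0.471 0.04  0.125] [0.578 0.145 0.137] [0.523 0.092 0.129]
scene (395, 150, 430, 200) 0.005 0.02 190 [ 0.333 -0.441  0.005] [ 0.542 -0.121  0.02 ] [ 0.419 -0.298  0.011]
scene (395, 150, 430, 200) 0.02 0.05 288 [ 0.389 -0.422  0.02 ] [ 0.563 -0.176  0.05 ] [ 0.446 -0.314  0.035]
scene (395, 150, 430, 200) 0.05 0.07 83 [ 0.389 -0.334  0.05 ] [ 0.55  -0.176  0.07 ] [ 0.413 -0.187  0.058]
scene (395, 150, 430, 200) 0.07 0.1 126 [ 0.388 -0.223  0.071] [ 0.455 -0.174  0.1  ] [ 0.413 -0.185  0.087]
scene (395, 150, 430, 200) 0.1 0.125 193 [ 0.388 -0.243  0.1  ] [ 0.459 -0.174  0.12 ] [ 0.419 -0.202  0.111]
scene (330, 140, 366, 182) 0.005 0.02 191 [ 0.578 -0.336  0.005] [ 0.779 -0.054  0.02 ] [ 0.684 -0.188  0.012]
scene (330, 140, 366, 182) 0.02 0
[... 1204 characters left out ...]
 (240, 195, 282, 238) 0.07 0.1 100 [0.69 0.22 0.07] [0.786 0.319 0.078] [0.73  0.268 0.071]
side (300, 165, 378, 235) 0.005 0.02 1236 [ 0.389 -0.206  0.005] [0.657 0.163 0.02 ] [0.517 0.097 0.01 ]
side (300, 165, 378, 235) 0.02 0.05 138 [ 0.396 -0.206  0.02 ] [0.657 0.092 0.048] [ 0.458 -0.176  0.029]
side (300, 165, 378, 235) 0.05 0.07 19 [0.458 0.12  0.065] [0.563 0.161 0.07 ] [0.501 0.139 0.068]
side (300, 165, 378, 235) 0.07 0.1 490 [0.445 0.071 0.07 ] [0.603 0.172 0.1  ] [0.518 0.142 0.09 ]
side (300, 165, 378, 235) 0.1 0.125 725 [0.454 0.045 0.1  ] [0.597 0.171 0.125] [0.527 0.119 0.114]
side (300, 165, 378, 235) 0.125 0.3 254 [0.476 0.044 0.125] [0.579 0.144 0.135] [0.529 0.094 0.128]
```

View pics/scenecrop.png

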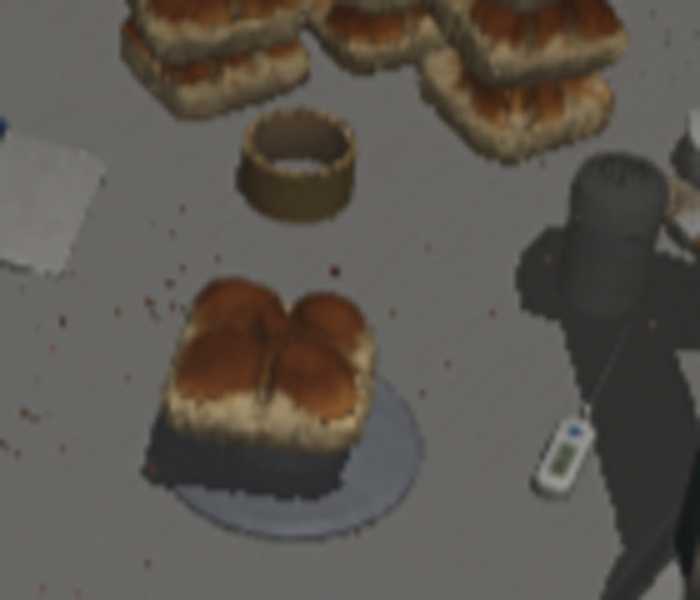

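View pics/sidecrop.png

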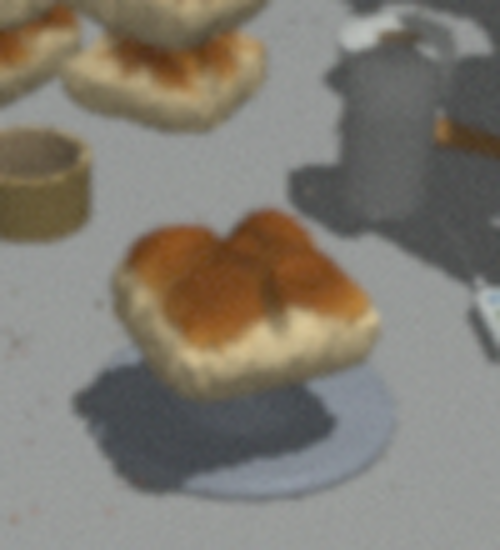

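Candidates for the bun in the scene view: (344,203) on the pedestal, (250,280) table_bun, (208,230) and (212,185) buns on the table, (261,219) blue look-alike, and the piles at (360,115). Only (344,203) stands on the round steel pedestal, and both crops show it there, so I choose that one. Next I measure the foot circle and the bun outline.

```bash
cat >> h.py <<'E'
from scipy.optimize import least_squares, minimize
def project(p,X):
    return cv2.projectPoints(np.asarray(X,float).reshape(-1,1,3),np.array(p['rvec'],float),np.array(p['tvec'],float),np.array(p['mtx']),None)[0].reshape(-1,2)
def ortho(p,z,x0,x1,y0,y1,res=.001):
    xs=np.arange(x1,x0,-res); ys=np.arange(y1,y0,-res)   # x up, y left
    Y,X=np.meshgrid(ys,xs); uv=project(p,np.stack([X,Y,0*X+z],-1).reshape(-1,3)).astype(np.float32)
    return cv2.remap(p['color'],uv[:,0].reshape(X.shape),uv[:,1].reshape(X.shape),cv2.INTER_LINEAR)
E
python3 - <<'E'
from h import *
o=[]
for n in ['scene','side']:
    p=dict(np.load(f'pics/{n}0.npz')); im=ortho(p,.01,.36,.68,-.04,.24)
    o.append(cv2.resize(im,None,fx=1.4,fy=1.4))
    w=cloud(p); q=w[165:245,300:385].reshape(-1,3); q=q[np.isfinite(q[:,0])]
    m=q[(q[:,2]>.08)&(q[:,2]<.14)&(q[:,1]>0)]
    print(n,cv2.minAreaRect(m[:,:2].astype(np.float32)*1000))
cv2.imwrite('pics/ortho0.png',cv2.cvtColor(np.hstack(o),cv2.COLOR_RGB2BGR))
E
```

```text
scene ((518.2921752929688, 96.17744445800781), (136.6019287109375, 123.66127014160156), 25.41499137878418)
side ((519.13427734375, 99.21488952636719), (136.45167541503906, 118.40663146972656), 23.41655731201172)
```

View pics/ortho0.png

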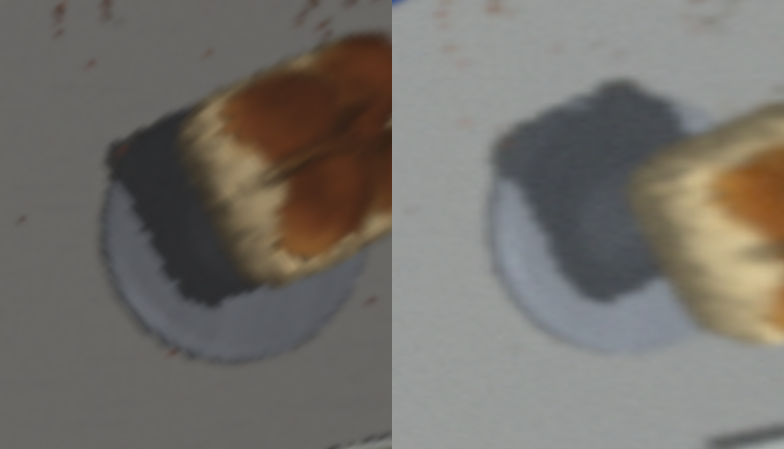

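The ortho views put the foot centre near (0.521, 0.074). The bun's middle is near (0.519, 0.097) with its yaw about 25° off, so the offset is about 23 mm, mostly +y. I'll bring the wrist camera over it for a better measurement.

Request:
send_rows:
  deltas:
    - {"dp": [0, 0.3, 0.2], "rotation": [0, 0, 0.2]}
    - {"dp": [0, 0.6, 0.5], "rotation": [0, 0, 0.5]}
    - {"dp": [0, 1, 0.8], "rotation": [0, 0, 0.8]}
    - {"dp": [0, 1, 0.8], "rotation": [0, 0, 1]}
  fingers: 0.0

```text
clock: 1.03
position: [0.2317, -0.4043, 0.3486]
ee_rot: [0.001, 0.901, 0.433, 0.0]
contact_force: [0.1, -0.1, 0.1]
width: 0.0428
```

Request:
send_rows:
  deltas:
    - {"dp": [0.1, 0.3, 0], "rotation": [0, 0, 0.2]}
    - {"dp": [0.3, 0.6, 0], "rotation": [0, 0, 0.5]}
    - {"dp": [0.5, 1, 0], "rotation": [0, 0, 0.8]}
    - {"dp": [0.5, 1, 0], "rotation": [0, 0, 1]}

```text
clock: 1.37
position: [0.2928, -0.2815, 0.347]
ee_rot: [-0.0, 0.773, 0.634, 0.002]
contact_force: [-0.2, 0.2, -0.4]
width: 0.0426
```

Request:
send_rows:
  deltas:
    - {"dp": [0.1, 0.3, 0], "rotation": [0, 0, 0.2]}
    - {"dp": [0.3, 0.6, 0], "rotation": [0, 0, 0.5]}
    - {"dp": [0.5, 1, 0], "rotation": [0, 0, 0.8]}
    - {"dp": [0.5, 1, 0], "rotation": [0, 0, 1]}

```text
clock: 1.7
position: [0.3529, -0.1617, 0.3467]
ee_rot: [0.0, 0.602, 0.799, 0.002]
contact_force: [-0.3, 0.0, -0.1]
width: 0.0427
```

Request:
send_rows:
  deltas:
    - {"dp": [0.1, 0.3, 0], "rotation": [0, 0, 0.1]}
    - {"dp": [0.3, 0.6, 0], "rotation": [0, 0, 0.14]}
    - {"dp": [0.5, 1, 0], "rotation": [0, 0, 0.14]}
    - {"dp": [0.5, 1, 0], "rotation": [0, 0, 0.14]}

```text
clock: 2.03
position: [0.4133, -0.0418, 0.3466]
ee_rot: [-0.0, 0.576, 0.818, 0.002]
contact_force: [-0.9, -1.0, 0.3]
width: 0.0427
```

Request:
send_rows:
  deltas:
    - {"dp": [0, 0.3, 0]}
    - {"dp": [0, 0.6, 0]}
    - {"dp": [0, 1, 0]}
    - {"dp": [0, 1, 0]}
    - {"dp": [0, 1, 0]}
    - {"dp": [0, 1, 0]}

```text
validation failed for argument at $.de...
```

Request:
send_rows:
  deltas:
    - {"dp": [0, 0.3, 0.1], "rotation": [0, 0, 0]}
    - {"dp": [0, 0.6, 0.2], "rotation": [0, 0, 0]}
    - {"dp": [0, 1, 0.2], "rotation": [0, 0, 0]}
    - {"dp": [0, 1, 0.2], "rotation": [0, 0, 0]}
    - {"dp": [0, 1, 0.2], "rotation": [0, 0, 0]}
    - {"dp": [0, 1, 0.2], "rotation": [0, 0, 0]}

```text
clock: 2.53
position: [0.4115, 0.0736, 0.3702]
ee_rot: [0.0, 0.577, 0.817, -0.0]
contact_force: [-0.2, -1.2, -0.6]
width: 0.0427
```

Run:
```python
from h import *
p=eyes.get_image('wrist'); save(p,'w1.png'); np.savez('pics/w1.npz',**p)
s=monitor.get_state(); print(s['position'],s['ee_rot'],p['mtx'],p['rvec'],p['tvec'],list(p))
print(p['depth'].min(),p['depth'].max())
for o in ['bun','stand']: print(o,models.find_in(o,p))
```

```text
[0.41162821 0.07292019 0.37013594] [ 2.13855040e-04  5.77778300e-01  8.16193555e-01 -5.20382703e-04] [[309.70691629   0.         313.91850256]
 [  0.         309.70691629 197.23891097]
 [  0.           0.           1.        ]] [-2.77301742 -0.47731558 -0.08013961] [-0.41252965 -0.14508708  0.47156622] ['color', 'depth', 'mtx', 'rvec', 'tvec', 'shot']
0.0 1.7156237
bun [{'box': [343.3, 123.8, 442.4, 222.7], 'score': 0.82}, {'box': [495.3, 74.8, 556.2, 150.4], 'score': 0.75}, {'box': [404.6, 291.6, 414.4, 301.0], 'score': 0.71}]
stand [{'box': [317.4, 117.2, 405.3, 225.7], 'score': 0.57}, {'box': [262.9, 278.0, 290.8, 340.1], 'score': 0.38}]
```

View pics/w1.png

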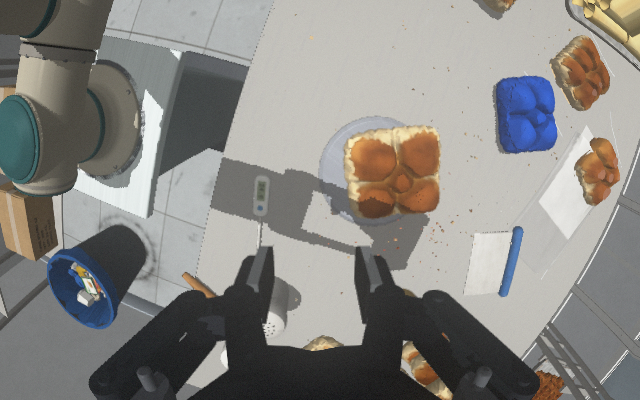

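The wrist view shows the bun at about (393,170), nearly square to the image, with the grey foot's edge visible on the left from (320,165) to (345,120) to (345,218). I'll fit both with the fisheye model.

```bash
cat >> h.py <<'E'
def fproj(p,X):
    X=np.asarray(X,float).reshape(-1,1,3)
    return cv2.fisheye.projectPoints(X,np.array(p['rvec'],float).reshape(3,1),np.array(p['tvec'],float).reshape(3,1),np.array(p['mtx'],float),np.zeros(4))[0].reshape(-1,2)
def fcloud(p):
    R,_=cv2.Rodrigues(np.array(p['rvec'],float)); t=np.array(p['tvec'],float).reshape(3)
    d=p['depth']; K=np.array(p['mtx']); v,u=np.mgrid[:d.shape[0],:d.shape[1]].astype(float)
    x=(u-K[0,2])/K[0,0]; y=(v-K[1,2])/K[1,1]; r=np.hypot(x,y)+1e-9; k=np.tan(np.minimum(r,1.5))/r
    w=(np.stack([x*k*d,y*k*d,d],-1)-t)@R; w[d<=0]=np.nan
    return w
def fortho(p,z,x0,x1,y0,y1,res=.0005):
    xs=np.arange(x1,x0,-res); ys=np.arange(y1,y0,-res)
    Y,X=np.meshgrid(ys,xs); uv=fproj(p,np.stack([X,Y,0*X+z],-1)).astype(np.float32)
    return cv2.remap(p['color'],uv[:,0].reshape(X.shape),uv[:,1].reshape(X.shape),cv2.INTER_CUBIC)
E
python3 - <<'E'
from h import *
p=dict(np.load('pics/w1.npz')); w=fcloud(p); q=w[90:260,300:470].reshape(-1,3); q=q[np.isfinite(q[:,0])]
m=q[(q[:,2]>.08)&(q[:,2]<.15)]; print(len(m),m[:,2].max(),cv2.minAreaRect(m[:,:2].astype(np.float32)*1000))
for lo in [.075,.085,.095,.105,.115]:
    k=q[(q[:,2]>lo)]; print(lo,cv2.minAreaRect(k[:,:2].astype(np.float32)*1000))
f=q[(abs(q[:,2])<.03)]; print(np.percentile(f[:,2],[5,25,50,75,95]).round(4))
im=fortho(p,.01,.38,.66,-.05,.2); cv2.imwrite('pics/w1o.png',cv2.cvtColor(im,cv2.COLOR_RGB2BGR))
z=w[...,2]; zi=cv2.resize(np.clip((np.nan_to_num(z[90:260,300:470])+.005)/.02*255,0,255).astype(np.uint8),None,fx=3,fy=3,interpolation=0); cv2.imwrite('pics/w1z.png',zi)
E
```

```text
7974 0.13293632117530615 ((520.5885620117188, 93.89679718017578), (137.47019958496094, 123.89923858642578), 27.806861877441406)
0.075 ((514.050048828125, 90.93901062011719), (153.3792266845703, 123.66351318359375), 29.48227310180664)
0.085 ((514.7039794921875, 91.64977264404297), (153.5443115234375, 123.20549011230469), 30.88650894165039)
0.095 ((514.65087890625, 90.07928466796875), (153.35386657714844, 119.68952178955078), 29.668533325195312)
0.105 ((513.17333984375, 85.50824737548828), (146.37245178222656, 112.71870422363281), 29.584392547607422)
0.115 ((510.7227478027344, 82.5667724609375), (140.303955078125, 100.66100311279297), 28.772768020629883)
[-0.002  -0.001  -0.0003  0.0005  0.0096]
```

View pics/w1o.png

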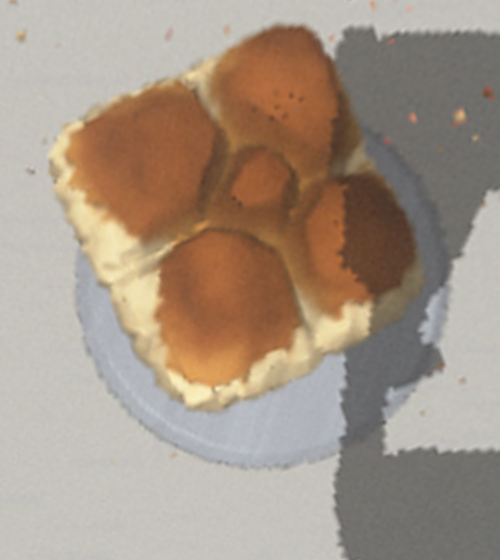

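View pics/w1z.png

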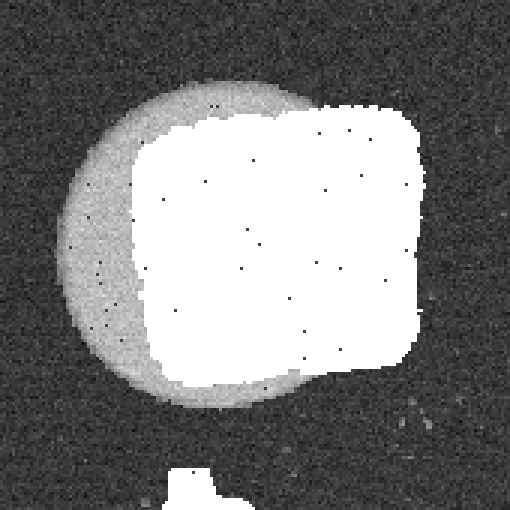

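```bash
cat >> h.py <<'E'
def footfit(w,win):
    # boundary of z>5mm region against the table, on the foot level
    a,b,c,d=win; z=w[a:b,c:d,2]; z=cv2.medianBlur(np.nan_to_num(z,nan=0).astype(np.float32),3)
    pts=w[a:b,c:d]
    ft=(z>.006)&(z<.016); tb=(z<.004)
    e=ft&(cv2.dilate(tb.astype(np.uint8),np.ones((3,3)))>0)
    # edge point xy: pixel of foot
    P=pts[e]; P=P[np.isfinite(P[:,0])][:,:2]
    c0=np.array([.521,.074])
    for _ in range(3):
        g=abs(np.hypot(*(P-c0).T)-.094)<.008
        c0=least_squares(lambda c:np.hypot(*(P[g]-c).T)-.094,c0,loss='soft_l1',f_scale=.001).x
    free=least_squares(lambda c:np.hypot(*(P[g]-c[:2]).T)-c[2],[*c0,.094],loss='soft_l1',f_scale=.001).x
    return c0,free,g.sum()
def bunfit(Q):
    # Q: xyz points on bun; for each z>.07 find rectangle by robust support width
    best=None
    for a in np.radians(np.arange(5,45,.5)):
        u=np.array([np.cos(a),np.sin(a)]); v=np.array([-u[1],u[0]])
        s=Q[:,:2]@u; t=Q[:,:2]@v
        s0,s1=np.percentile(s,[.4,99.6]); t0,t1=np.percentile(t,[.4,99.6])
        A=(s1-s0)*(t1-t0)
        if best is None or A<best[0]: best=(A,np.degrees(a),(s1+s0)/2*u+(t1+t0)/2*v,s1-s0,t1-t0)
    return best[1:]
E
python3 - <<'E'
from h import *
from scipy.spatial import cKDTree
p=dict(np.load('pics/w1.npz')); w=fcloud(p)
print('camera',(-cv2.Rodrigues(p['rvec'])[0].T@p['tvec']).round(3))
print('foot',footfit(w,(90,240,300,470)))
def sel(w,win):
    a,b,c,d=win; q=w[a:b,c:d].reshape(-1,3); q=q[np.isfinite(q[:,0])]
    q=q[(q[:,2]>.07)&(q[:,2]<.14)&(np.hypot(q[:,0]-.52,q[:,1]-.095)<.105)]
    t=cKDTree(q); n=[len(k) for k in t.query_ball_point(q,.006)]; return q[np.array(n)>4]
Q=[sel(w,(90,235,300,470))]
print('bun wrist',bunfit(Q[0]))
for n in ['scene','side']:
    pp=dict(np.load(f'pics/{n}0.npz')); ww=cloud(pp); Q.append(sel(ww,(160,245,300,390))); print(n,bunfit(Q[-1]),footfit(ww,(160,245,300,390)))
print('all',bunfit(np.vstack(Q)))
E
```

```text
camera [0.383 0.153 0.493]
foot (array([0.522404  , 0.07000378]), array([0.52121131, 0.06807724, 0.09193786]), np.int64(105))
bun wrist (np.float64(27.5), array([0.51851757, 0.09426924]), np.float64(0.12977651722772388), np.float64(0.1190270806422266))
scene (np.float64(28.0), array([0.51242677, 0.10453574]), np.float64(0.12752267542444778), np.float64(0.09686129155930895)) (array([0.52329941, 0.06537122]), array([0.52014216, 0.0677489 , 0.09086505]), np.int64(74))
side (np.float64(22.5), array([0.52078671, 0.10690255]), np.float64(0.12622461008077124), np.float64(0.10187067046783886)) (array([0.52244298, 0.06436938]), array([0.52272179, 0.06793679, 0.09062312]), np.int64(62))
all (np.float64(25.5), array([0.51957211, 0.09527385]), np.float64(0.1329664774011306), np.float64(0.1190739941533901))
```

Fits put the plate's middle at about (0.521, 0.070) and the bun at (0.519, 0.095) with its long axis at about 26.5°. That means about 23 mm across the bun along (0.446, -0.895), then about 9 mm along (-0.895, -0.446). I'll go to the +y side with the fingers half open along the face and the tips leaning in.

Request:
send_rows:
  deltas:
    - {"dp": [0.15, 0.35, -0.2], "rotation": [-0.12, -0.06, 0.1]}
    - {"dp": [0.3, 0.7, -0.5], "rotation": [-0.24, -0.12, 0.2]}
    - {"dp": [0.44, 1, -0.8], "rotation": [-0.36, -0.18, 0.25]}
    - {"dp": [0.44, 1, -1], "rotation": [-0.36, -0.18, 0.25]}
    - {"dp": [0.44, 1, -1], "rotation": [-0.36, -0.18, 0.25]}

```text
clock: 3.1
position: [0.4636, 0.1949, 0.2454]
ee_rot: [0.086, 0.522, 0.847, -0.049]
contact_force: [-0.2, -0.5, -0.1]
width: 0.0431
```

Request:
send_rows:
  deltas:
    - {"dp": [0, 0.1, -0.3], "rotation": [0, 0, 0]}
    - {"dp": [0, 0.1, -0.6], "rotation": [0, 0, 0]}
    - {"dp": [0, 0.1, -0.8], "rotation": [0, 0, 0]}
    - {"dp": [0, 0.1, -1], "rotation": [0, 0, 0]}
    - {"dp": [0, 0.1, -1], "rotation": [0, 0, 0]}
    - {"dp": [0, 0.1, -1], "rotation": [0, 0, 0]}

```text
clock: 3.6
position: [0.4644, 0.2041, 0.1295]
ee_rot: [0.088, 0.524, 0.846, -0.049]
contact_force: [-0.5, -0.3, 0.6]
width: 0.0426
```

Request:
send_rows:
  deltas:
    - {"dp": [0, 0, -0.15], "rotation": [0, 0, 0]}
    - {"dp": [0, 0, -0.25], "rotation": [0, 0, 0]}
    - {"dp": [0, 0, -0.25], "rotation": [0, 0, 0]}
    - {"dp": [0, 0, -0.25], "rotation": [0, 0, 0]}

```text
clock: 3.93
position: [0.4657, 0.2054, 0.1018]
ee_rot: [0.089, 0.523, 0.846, -0.047]
contact_force: [-0.2, 0.2, -0.3]
width: 0.0426
```

Run:
```python
from h import *
s=monitor.get_state(); print(s['clock'],s['position'],s['ee_rot'],s['contact_force'],s['qpos'].round(2))
p=eyes.get_image('scene'); c=p['color'][150:260,270:420]; cv2.imwrite('pics/s2.png',cv2.cvtColor(cv2.resize(c,None,fx=5,fy=5,interpolation=2),cv2.COLOR_RGB2BGR))
p=eyes.get_image('wrist'); save(p,'w2.png')
```

```text
3.9333 [0.46567887 0.20542964 0.10175154] [ 0.08922073  0.52322943  0.84622529 -0.04661953] [-0.17671816  0.16050103 -0.30658256] [ 0.41  0.31  1.88 -0.25  0.94  0.1 ]
```

View pics/s2.png

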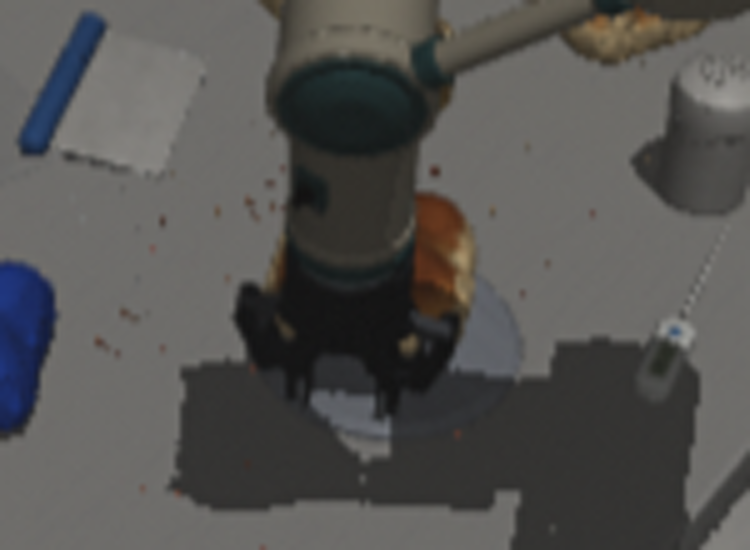

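View pics/w2.png

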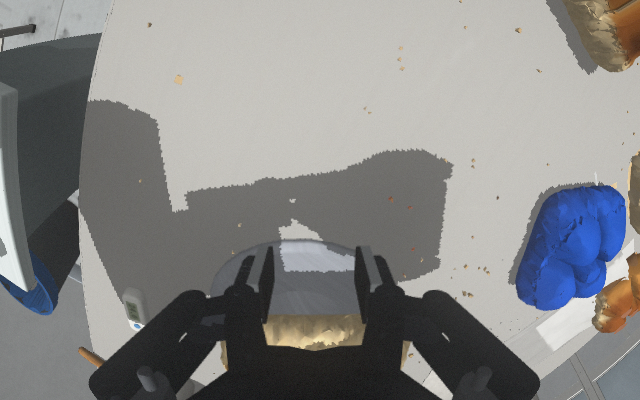

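Request:
send_rows:
  deltas:
    - {"dp": [0.02, -0.04, 0], "rotation": [0, 0, 0]}
    - {"dp": [0.05, -0.1, 0], "rotation": [0, 0, 0]}
    - {"dp": [0.08, -0.16, 0], "rotation": [0, 0, 0]}
    - {"dp": [0.11, -0.22, 0], "rotation": [0, 0, 0]}
    - {"dp": [0.13, -0.26, 0], "rotation": [0, 0, 0]}
    - {"dp": [0.13, -0.26, 0], "rotation": [0, 0, 0]}

```text
clock: 4.53
position: [0.4807, 0.1732, 0.1004]
ee_rot: [0.089, 0.523, 0.846, -0.047]
contact_force: [-0.3, -0.5, -0.3]
width: 0.0429
```

Request:
send_rows:
  deltas:
    - {"dp": [0.01, -0.02, 0], "rotation": [0, 0, 0]}
    - {"dp": [0.02, -0.04, 0], "rotation": [0, 0, 0]}
    - {"dp": [0.03, -0.06, 0], "rotation": [0, 0, 0]}
    - {"dp": [0.04, -0.08, 0], "rotation": [0, 0, 0]}
    - {"dp": [0.05, -0.1, 0], "rotation": [0, 0, 0]}
    - {"dp": [0.06, -0.12, 0], "rotation": [0, 0, 0]}
    - {"dp": [0.06, -0.12, 0], "rotation": [0, 0, 0]}

```text
clock: 5.12
position: [0.4875, 0.1598, 0.1003]
ee_rot: [0.089, 0.523, 0.846, -0.047]
contact_force: [-0.3, 0.9, -0.2]
width: 0.0428
```

Run:
```python
from h import *
s=monitor.get_state(); print(s['clock'],s['position'],s['ee_rot'],s['contact_force'])
p=eyes.get_image('side'); c=p['color'][130:240,270:420]; a=cv2.resize(c,None,fx=5,fy=5,interpolation=2)
cv2.imwrite('pics/s3.png',cv2.cvtColor(a,cv2.COLOR_RGB2BGR))
p=eyes.get_image('wrist'); save(p,'w3.png')
```

```text
5.1167 [0.48753458 0.15984005 0.10034363] [ 0.08859816  0.52283239  0.84649748 -0.04731464] [-0.31748286  0.88566836 -0.18385148]
```

View pics/s3.png

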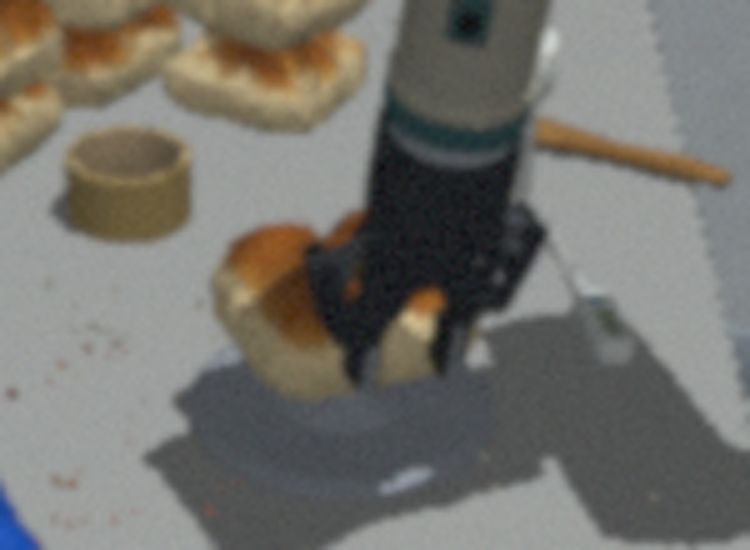

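View pics/w3.png

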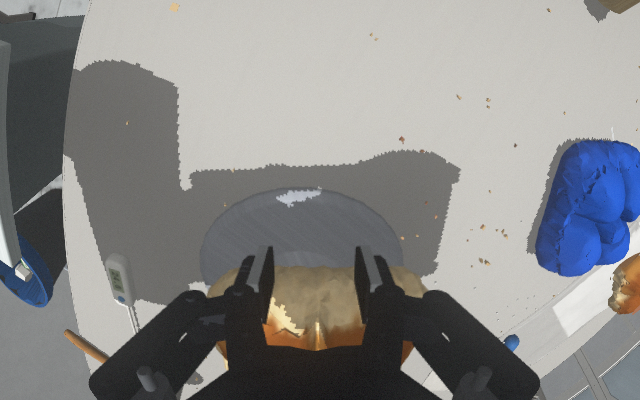

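The tips are at or near the bun's near face, at the right height. I'll push about 11 mm more, slowly, and watch the wrist view.

Request:
send_rows:
  deltas:
    - {"dp": [0.005, -0.01, 0], "rotation": [0, 0, 0]}
    - {"dp": [0.01, -0.02, 0], "rotation": [0, 0, 0]}
    - {"dp": [0.015, -0.03, 0], "rotation": [0, 0, 0]}
    - {"dp": [0.02, -0.04, 0], "rotation": [0, 0, 0]}
    - {"dp": [0.025, -0.05, 0], "rotation": [0, 0, 0]}
    - {"dp": [0.03, -0.06, 0], "rotation": [0, 0, 0]}
    - {"dp": [0.035, -0.07, 0], "rotation": [0, 0, 0]}
    - {"dp": [0.04, -0.08, 0], "rotation": [0, 0, 0]}
    - {"dp": [0.04, -0.08, 0], "rotation": [0, 0, 0]}

```text
clock: 5.97
position: [0.4922, 0.1502, 0.1003]
ee_rot: [0.089, 0.523, 0.847, -0.047]
contact_force: [-0.1, 0.7, -0.1]
width: 0.0429
```

Run:
```python
from h import *
s=monitor.get_state(); print(s['clock'],s['position'],s['contact_force'])
p=eyes.get_image('side'); c=p['color'][130:240,270:420]; a=cv2.resize(c,None,fx=2.5,fy=2.5,interpolation=2)
p=eyes.get_image('wrist'); b=p['color'][170:380,180:460]
b=cv2.resize(b,(int(280*275/210),275)); cv2.imwrite('pics/s4.png',cv2.cvtColor(np.hstack([a,b]),cv2.COLOR_RGB2BGR))
```

```text
5.9667 [0.49222661 0.1502159  0.10031859] [-0.1406708   0.71408526 -0.11537558]
```

View pics/s4.png

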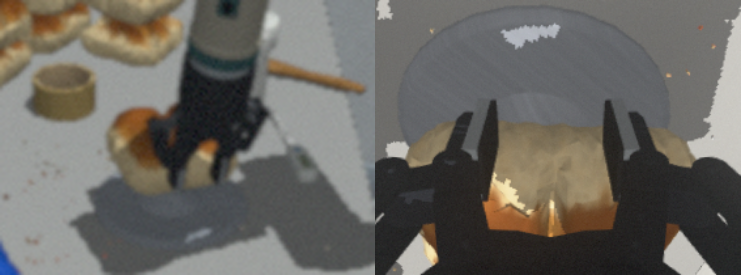

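Request:
send_rows:
  deltas:
    - {"dp": [0.005, -0.01, 0], "rotation": [0, 0, 0]}
    - {"dp": [0.01, -0.02, 0], "rotation": [0, 0, 0]}
    - {"dp": [0.015, -0.03, 0], "rotation": [0, 0, 0]}
    - {"dp": [0.02, -0.04, 0], "rotation": [0, 0, 0]}
    - {"dp": [0.02, -0.04, 0], "rotation": [0, 0, 0]}

```text
clock: 6.48
position: [0.4945, 0.1454, 0.1003]
ee_rot: [0.088, 0.523, 0.847, -0.048]
contact_force: [-1.2, 0.9, -0.9]
width: 0.0425
```

Request:
send_rows:
  deltas:
    - {"dp": [-0.02, 0.04, 0], "rotation": [0, 0, 0]}
    - {"dp": [-0.06, 0.12, 0], "rotation": [0, 0, 0]}
    - {"dp": [-0.12, 0.24, 0], "rotation": [0, 0, 0]}
    - {"dp": [-0.15, 0.3, 0.2], "rotation": [0, 0, 0]}
    - {"dp": [-0.15, 0.3, 0.5], "rotation": [0, 0, 0]}
    - {"dp": [-0.15, 0.3, 0.8], "rotation": [0, 0, 0]}
    - {"dp": [-0.15, 0.3, 1], "rotation": [0, 0, 0]}

```text
clock: 7.07
position: [0.4769, 0.183, 0.2235]
ee_rot: [0.09, 0.522, 0.847, -0.046]
contact_force: [1.0, 0.2, -0.3]
width: 0.0428
```

Request:
send_rows:
  deltas:
    - {"dp": [0, -0.2, 0.3], "rotation": [0.1, 0.05, 0]}
    - {"dp": [0, -0.5, 0.6], "rotation": [0.25, 0.12, 0]}
    - {"dp": [0, -0.8, 0.9], "rotation": [0.36, 0.18, 0]}
    - {"dp": [0, -1, 1], "rotation": [0.36, 0.18, 0]}
    - {"dp": [0, -1, 1], "rotation": [0.36, 0.18, 0]}
    - {"dp": [0, -1, 1], "rotation": [0.36, 0.18, 0]}

```text
clock: 7.57
position: [0.4772, 0.0605, 0.342]
ee_rot: [0.005, 0.527, 0.85, 0.006]
contact_force: [0.1, 0.4, 0.2]
width: 0.0426
```

Run:
```python
from h import *
s=monitor.get_state(); print(s['clock'],s['position'],s['ee_rot'],s['contact_force'])
p=eyes.get_image('wrist'); save(p,'w5.png'); np.savez('pics/w5.npz',**p); w=fcloud(p)
print(models.find_in('bun',p)[:2],(-cv2.Rodrigues(p['rvec'])[0].T@p['tvec']).round(3))
im=fortho(p,.01,.38,.66,-.06,.2); cv2.imwrite('pics/w5o.png',cv2.cvtColor(im,cv2.COLOR_RGB2BGR))
```

```text
7.5667 [0.47715558 0.06045925 0.34204184] [0.00477831 0.52744355 0.84955312 0.0063228 ] [0.09734747 0.36112786 0.17994405]
[{'box': [476.3, 70.6, 542.9, 154.3], 'score': 0.94}, {'box': [294.4, 114.0, 407.2, 217.6], 'score': 0.62}] [0.438 0.135 0.465]
```

View pics/w5.png

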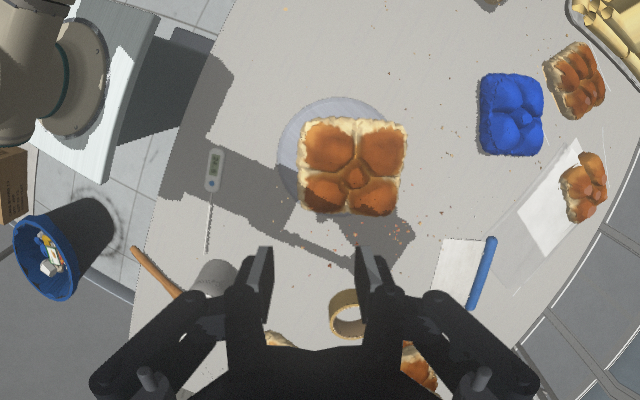

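View pics/w5o.png

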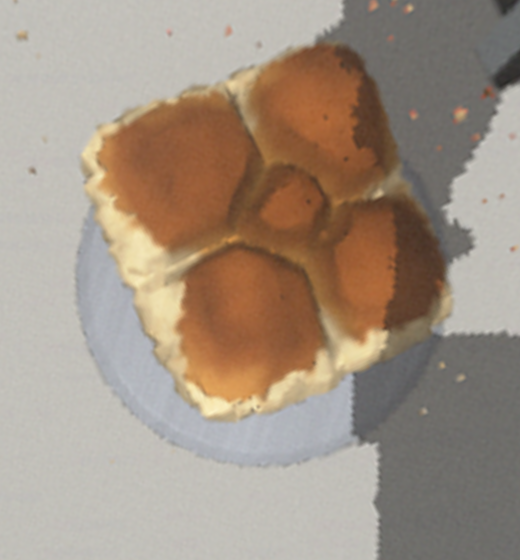

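```bash
cat >> h.py <<'E'
def rrect(cx,cy,a,L,W,r,z,n=10):
    P=[]
    for i,(sx,sy) in enumerate([(1,1),(-1,1),(-1,-1),(1,-1)]):
        th=np.linspace(i*np.pi/2,(i+1)*np.pi/2,n)
        P.append(np.c_[sx*(L/2-r)+r*np.cos(th),sy*(W/2-r)+r*np.sin(th)])
    P=np.vstack(P); c,s=np.cos(a),np.sin(a)
    return np.c_[P@np.array([[c,s],[-s,c]])+[cx,cy],np.full(len(P),z)]
def poly(uv,shape,s=8):
    m=np.zeros((shape[0]*4,shape[1]*4),np.uint8); h=cv2.convexHull(uv.astype(np.float32))
    cv2.fillPoly(m,[np.round((h+.5)*4-.5).astype(np.int32)],1)
    return cv2.resize(m.astype(np.float32),(shape[1],shape[0]),interpolation=cv2.INTER_AREA)
def silfit(p,win,b0,f0,proj=None,cloudf=None,free=True):
    proj=proj or fproj; w=(cloudf or fcloud)(p); a,b,c,d=win
    z=cv2.medianBlur(np.nan_to_num(w[a:b,c:d,2],nan=0).astype(np.float32),3)
    def lab(mask,pt):
        n,l,st,cc=cv2.connectedComponentsWithStats(mask.astype(np.uint8)); k=1+np.argmax(st[1:,4]); return (l==k).astype(np.float32)
    B=lab(z>.045,None); Fm=lab(z>.005,None)
    def sb(v): 
        uv=np.vstack([proj(p,rrect(*v[:3],v[3],v[4],.022,zz)) for zz in (.08,.1)])-[c,a]
        return poly(uv,B.shape)
    cost=lambda v: abs(sb(v)-B).sum()
    v0=np.array([*b0,.137,.125]); S=np.vstack([v0]+[v0+d for d in np.diag([.01,.01,.1,.006,.006])])
    r=minimize(cost,v0,method='Nelder-Mead',options=dict(initial_simplex=S,xatol=1e-5,fatol=.05,maxiter=400))
    th=np.linspace(0,2*np.pi,80)
    def sf(v):
        uv=np.vstack([proj(p,np.c_[v[0]+v[2]*np.cos(th),v[1]+v[2]*np.sin(th),0*th+zz]) for zz in (0,.01)])-[c,a]
        return np.maximum(poly(uv,B.shape),B)
    out=[]
    for fr in (0,1):
        cf=lambda v: abs(sf(v if fr else [*v,.095])-Fm)[:].sum()
        f=np.array([*f0,.095][:2+fr]); S=np.vstack([f]+[f+d for d in np.diag([.006,.006,.004][:2+fr])])
        rf=minimize(cf,f,method='Nelder-Mead',options=dict(initial_simplex=S,xatol=1e-5,fatol=.05)); out.append((rf.x.round(4),round(rf.fun,1)))
    return r.x.round(4),round(r.fun,1),B.sum(),out
E
python3 - <<'E'
from h import *
p=dict(np.load('pics/w1.npz')); print(silfit(p,(90,240,300,470),(.519,.095,.46),(.521,.07)))
p=dict(np.load('pics/w5.npz')); print(silfit(p,(80,235,260,430),(.525,.08,.46),(.521,.07)))
E
```

```text
(array([0.5201, 0.0937, 0.4555, 0.1302, 0.1208]), np.float64(264.8), np.float32(8012.0), [(array([0.5241, 0.0686]), np.float64(260.7)), (array([0.5212, 0.0683, 0.0922]), np.float64(91.9))])
(array([0.5234, 0.0792, 0.3952, 0.1306, 0.121 ]), np.float64(318.1), np.float32(9811.0), [(array([0.524 , 0.0683]), np.float64(263.9)), (array([0.5209, 0.0687, 0.0923]), np.float64(84.5))])
```

The first tap moved the bun (+3, -14.5) mm. It is now near (0.523, 0.079), against the foot's centre at (0.521, 0.0685). I'll push the same face about 8.5 mm more.

Request:
send_rows:
  deltas:
    - {"dp": [0, 0.3, -0.1], "rotation": [-0.12, -0.06, 0]}
    - {"dp": [0, 0.6, -0.3], "rotation": [-0.25, -0.12, 0]}
    - {"dp": [0, 0.9, -0.6], "rotation": [-0.36, -0.18, 0]}
    - {"dp": [0, 1, -0.9], "rotation": [-0.36, -0.18, 0]}
    - {"dp": [0, 1, -1], "rotation": [-0.36, -0.18, 0]}
    - {"dp": [0, 1, -1], "rotation": [-0.36, -0.18, 0]}

```text
clock: 8.17
position: [0.4712, 0.1841, 0.2138]
ee_rot: [0.084, 0.52, 0.849, -0.052]
contact_force: [0.3, -1.1, -0.9]
width: 0.0426
```

Request:
send_rows:
  deltas:
    - {"dp": [0, 0, -0.3], "rotation": [0, 0, 0]}
    - {"dp": [0, 0, -0.6], "rotation": [0, 0, 0]}
    - {"dp": [0, 0, -0.9], "rotation": [0, 0, 0]}
    - {"dp": [0, 0, -1], "rotation": [0, 0, 0]}
    - {"dp": [0, 0, -1], "rotation": [0, 0, 0]}
    - {"dp": [0, 0, -1], "rotation": [0, 0, 0]}

```text
clock: 8.67
position: [0.4764, 0.1821, 0.1004]
ee_rot: [0.088, 0.522, 0.847, -0.048]
contact_force: [0.2, 0.6, -0.5]
width: 0.0425
```

Request:
send_rows:
  deltas:
    - {"dp": [0.04, -0.08, 0], "rotation": [0, 0, 0]}
    - {"dp": [0.08, -0.16, 0], "rotation": [0, 0, 0]}
    - {"dp": [0.11, -0.22, 0], "rotation": [0, 0, 0]}
    - {"dp": [0.13, -0.26, 0], "rotation": [0, 0, 0]}
    - {"dp": [0.14, -0.28, 0], "rotation": [0, 0, 0]}
    - {"dp": [0.15, -0.3, 0], "rotation": [0, 0, 0]}
    - {"dp": [0.155, -0.31, 0], "rotation": [0, 0, 0]}
    - {"dp": [0.16, -0.32, 0], "rotation": [0, 0, 0]}
    - {"dp": [0.165, -0.33, 0], "rotation": [0, 0, 0]}
    - {"dp": [0.17, -0.34, 0], "rotation": [0, 0, 0]}
    - {"dp": [0.175, -0.35, 0], "rotation": [0, 0, 0]}
    - {"dp": [0.18, -0.36, 0], "rotation": [0, 0, 0]}

```text
clock: 9.67
position: [0.4981, 0.1387, 0.1003]
ee_rot: [0.088, 0.523, 0.847, -0.047]
contact_force: [-0.7, 2.3, 2.1]
width: 0.0426
```

Request:
send_rows:
  deltas:
    - {"dp": [-0.02, 0.04, 0], "rotation": [0, 0, 0]}
    - {"dp": [-0.06, 0.12, 0], "rotation": [0, 0, 0]}
    - {"dp": [-0.12, 0.24, 0], "rotation": [0, 0, 0]}
    - {"dp": [-0.15, 0.3, 0.2], "rotation": [0, 0, 0]}
    - {"dp": [-0.15, 0.3, 0.5], "rotation": [0, 0, 0]}
    - {"dp": [-0.15, 0.3, 0.8], "rotation": [0, 0, 0]}
    - {"dp": [-0.15, 0.3, 1], "rotation": [0, 0, 0]}

```text
clock: 10.25
position: [0.4805, 0.1757, 0.2232]
ee_rot: [0.09, 0.522, 0.847, -0.046]
contact_force: [1.2, 0.6, -0.1]
width: 0.0425
```

Request:
send_rows:
  deltas:
    - {"dp": [0.1, -0.2, 0.3], "rotation": [0.1, 0.05, 0]}
    - {"dp": [0.2, -0.5, 0.6], "rotation": [0.25, 0.12, 0]}
    - {"dp": [0.33, -0.8, 0.9], "rotation": [0.36, 0.18, 0]}
    - {"dp": [0.33, -1, 1], "rotation": [0.36, 0.18, 0]}
    - {"dp": [0.33, -1, 1], "rotation": [0.36, 0.18, 0]}

```text
clock: 10.67
position: [0.5225, 0.05, 0.3444]
ee_rot: [0.007, 0.528, 0.849, 0.006]
contact_force: [0.7, 0.1, -0.2]
width: 0.0427
```

Request:
send_rows:
  deltas:
    - {"dp": [0, -0.2, 0], "rotation": [0, 0, -0.25]}
    - {"dp": [0, -0.4, 0], "rotation": [0, 0, -0.5]}
    - {"dp": [0, -0.6, 0], "rotation": [0, 0, -0.75]}
    - {"dp": [0, -0.6, 0], "rotation": [0, 0, -1]}
    - {"dp": [0, -0.6, 0], "rotation": [0, 0, -1]}
    - {"dp": [0, -0.6, 0], "rotation": [0, 0, -1]}

```text
clock: 11.17
position: [0.5193, -0.0166, 0.3397]
ee_rot: [0.004, 0.719, 0.695, 0.004]
contact_force: [-0.5, 0.7, -0.6]
width: 0.0423
```

Run:
```python
from h import *
s=monitor.get_state(); print(s['clock'],s['position'],s['ee_rot'],s['contact_force'])
p=eyes.get_image('wrist'); save(p,'w6.png'); np.savez('pics/w6.npz',**p)
print((-cv2.Rodrigues(p['rvec'])[0].T@p['tvec']).round(3), [b['box'] for b in models.find_in('bun',p)[:3]])
```

```text
11.1667 [ 0.51929046 -0.01660283  0.33972539] [0.00365031 0.71879154 0.69520268 0.00431545] [-0.48683095  0.68471544 -0.61287305]
[0.52  0.068 0.463] [[253.6, 27.1, 381.1, 158.2], [428.5, 1.4, 489.8, 13.5]]
```

View pics/w6.png

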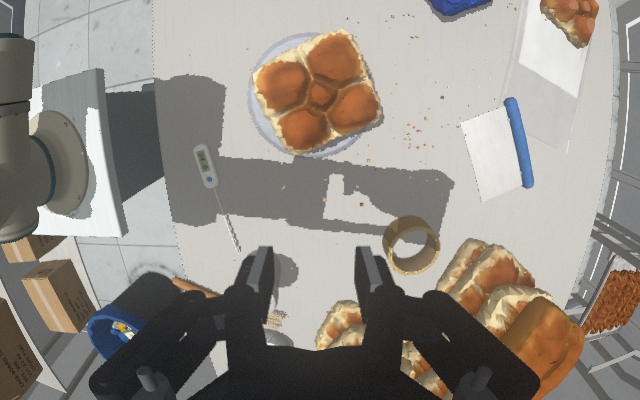

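Run:
```python
from h import *
p=dict(np.load('pics/w6.npz')); r=silfit(p,(0,180,220,410),(.525,.07,.42),(.521,.0685)); print(r)
im=fortho(p,.09,.38,.66,-.06,.2); im2=fortho(p,.01,.38,.66,-.06,.2)
def X(q): return np.stack([(.2-q[:,1])/.0005,(.66-q[:,0])/.0005],-1).astype(np.int32)
v=r[0]; cv2.polylines(im,[X(rrect(*v[:5],.022,.09))],True,(0,255,0),1); 
f=r[3][1][0]; th=np.linspace(0,6.283,100); cv2.polylines(im2,[X(np.c_[f[0]+f[2]*np.cos(th),f[1]+f[2]*np.sin(th)])],True,(255,0,0),1)
o=np.hstack([im,im2]); cv2.imwrite('pics/w6o.png',cv2.cvtColor(cv2.resize(o,(800,int(800*o.shape[0]/o.shape[1]))),cv2.COLOR_RGB2BGR))
```

```text
(array([0.5281, 0.0714, 0.4038, 0.1299, 0.12  ]), np.float64(374.3), np.float32(10922.0), [(array([0.5241, 0.0684]), np.float64(479.2)), (array([0.5218, 0.068 , 0.0924]), np.float64(108.0))])
```

View pics/w6o.png

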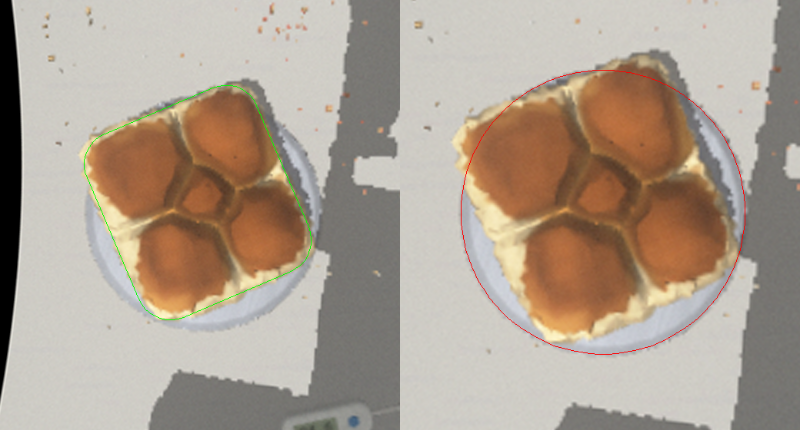

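Directly above, the bun is at (0.528, 0.0715) with yaw 23°, and the foot's centre is at (0.522, 0.068). About 7 mm remains along (-0.92, -0.39), so I go round to the far end face.

Request:
send_rows:
  deltas:
    - {"dp": [0.3, 0.3, 0], "rotation": [0, 0, -0.25]}
    - {"dp": [0.6, 0.6, 0], "rotation": [0, 0, -0.5]}
    - {"dp": [0.9, 0.9, 0], "rotation": [0, 0, -0.75]}
    - {"dp": [0.97, 1, 0], "rotation": [0, 0, -1]}
    - {"dp": [0.97, 1, 0], "rotation": [0, 0, -1]}

```text
clock: 11.68
position: [0.64, 0.1092, 0.3379]
ee_rot: [0.004, 0.868, 0.496, 0.005]
contact_force: [-0.3, -1.6, -0.4]
width: 0.0426
```

Request:
send_rows:
  deltas:
    - {"dp": [0, 0.1, -0.2], "rotation": [0, 0, -0.25]}
    - {"dp": [0, 0.1, -0.4], "rotation": [0, 0, -0.5]}
    - {"dp": [0, 0.1, -0.6], "rotation": [0, 0, -0.75]}
    - {"dp": [0, 0.1, -0.8], "rotation": [0, 0, -1]}
    - {"dp": [0, 0.1, -0.8], "rotation": [0, 0, -1]}

```text
clock: 12.1
position: [0.6327, 0.1155, 0.2386]
ee_rot: [0.005, 0.964, 0.265, -0.003]
contact_force: [-0.4, -0.1, -0.6]
width: 0.0427
```

Request:
send_rows:
  deltas:
    - {"dp": [0, 0, -0.1], "rotation": [0, 0, -0.27]}
    - {"dp": [0, 0, -0.2], "rotation": [0, 0, -0.27]}
    - {"dp": [0, 0, -0.2], "rotation": [0, 0, -0.27]}

```text
clock: 12.35
position: [0.6351, 0.1151, 0.2191]
ee_rot: [0.006, 0.98, 0.201, -0.0]
contact_force: [-0.5, -0.7, -0.3]
width: 0.0429
```

Request:
send_rows:
  deltas:
    - {"dp": [0, 0, -0.2], "rotation": [-0.08, 0.18, 0]}
    - {"dp": [0, 0, -0.4], "rotation": [-0.16, 0.37, 0]}
    - {"dp": [0, 0, -0.6], "rotation": [-0.16, 0.37, 0]}
    - {"dp": [0, 0, -0.6], "rotation": [-0.16, 0.37, 0]}
    - {"dp": [0, 0, -0.6], "rotation": [-0.16, 0.37, 0]}

```text
clock: 12.77
position: [0.6358, 0.1148, 0.1482]
ee_rot: [0.027, 0.975, 0.199, -0.098]
contact_force: [0.0, -0.4, -0.6]
width: 0.0431
```

Run:
```python
from h import *
s=monitor.get_state(); print(s['clock'],s['position'],s['ee_rot'],s['contact_force'],s['qpos'].round(2))
p=eyes.get_image('wrist'); save(p,'w7.png')
```

```text
12.7667 [0.63584379 0.11484564 0.14821106] [ 0.02672492  0.97468267  0.19922524 -0.0979223 ] [ 0.01214867 -0.40434784 -0.55975422] [ 0.11  0.55  1.34 -0.07  1.45  1.29]
```

View pics/w7.png

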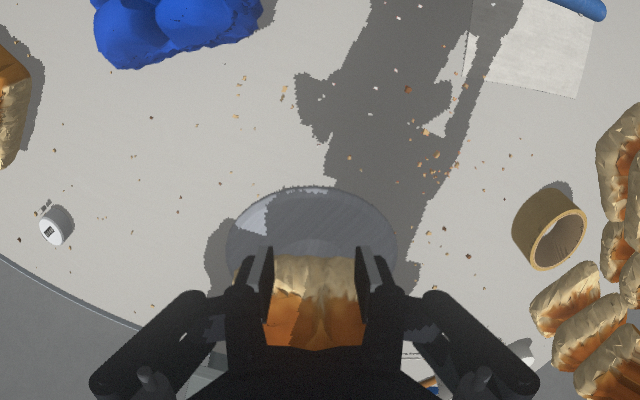

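Aligned with the end face. I descend, then push slowly to TCP (0.594, 0.0986).

Request:
send_rows:
  deltas:
    - {"dp": [0, 0, -0.2], "rotation": [0, 0, 0]}
    - {"dp": [0, 0, -0.4], "rotation": [0, 0, 0]}
    - {"dp": [0, 0, -0.4], "rotation": [0, 0, 0]}
    - {"dp": [-0.06, -0.025, -0.4], "rotation": [0, 0, 0]}
    - {"dp": [-0.12, -0.05, -0.4], "rotation": [0, 0, 0]}
    - {"dp": [-0.18, -0.075, -0.4], "rotation": [0, 0, 0]}
    - {"dp": [-0.22, -0.09, -0.4], "rotation": [0, 0, 0]}
    - {"dp": [-0.24, -0.095, -0.4], "rotation": [0, 0, 0]}
    - {"dp": [-0.25, -0.1, -0.4], "rotation": [0, 0, 0]}
    - {"dp": [-0.25, -0.1, -0.4], "rotation": [0, 0, 0]}

```text
clock: 13.65
position: [0.606, 0.1024, 0.1009]
ee_rot: [0.027, 0.975, 0.198, -0.097]
contact_force: [0.7, 0.5, -0.9]
width: 0.0425
```

Request:
send_rows:
  deltas:
    - {"dp": [-0.01, -0.004, 0], "rotation": [0, 0, 0]}
    - {"dp": [-0.02, -0.008, 0], "rotation": [0, 0, 0]}
    - {"dp": [-0.03, -0.012, 0], "rotation": [0, 0, 0]}
    - {"dp": [-0.04, -0.016, 0], "rotation": [0, 0, 0]}
    - {"dp": [-0.05, -0.02, 0], "rotation": [0, 0, 0]}
    - {"dp": [-0.06, -0.024, 0], "rotation": [0, 0, 0]}
    - {"dp": [-0.07, -0.028, 0], "rotation": [0, 0, 0]}
    - {"dp": [-0.08, -0.032, 0], "rotation": [0, 0, 0]}
    - {"dp": [-0.09, -0.036, 0], "rotation": [0, 0, 0]}
    - {"dp": [-0.1, -0.04, 0], "rotation": [0, 0, 0]}
    - {"dp": [-0.1, -0.04, 0], "rotation": [0, 0, 0]}

```text
clock: 14.57
position: [0.5937, 0.0976, 0.1003]
ee_rot: [0.027, 0.975, 0.198, -0.097]
contact_force: [0.3, 0.8, -0.2]
width: 0.0425
```

Request:
send_rows:
  deltas:
    - {"dp": [0.05, 0.02, 0], "rotation": [0, 0, 0]}
    - {"dp": [0.15, 0.06, 0], "rotation": [0, 0, 0]}
    - {"dp": [0.3, 0.12, 0], "rotation": [0, 0, 0]}
    - {"dp": [0.35, 0.14, 0.3], "rotation": [0, 0, 0]}
    - {"dp": [0.35, 0.14, 0.6], "rotation": [0, 0, 0]}
    - {"dp": [0.35, 0.14, 1], "rotation": [0, 0, 0]}
    - {"dp": [0.35, 0.14, 1], "rotation": [0, 0, 0]}

```text
clock: 15.15
position: [0.6393, 0.1148, 0.2276]
ee_rot: [0.028, 0.976, 0.198, -0.091]
contact_force: [0.5, 0.1, 2.1]
width: 0.0427
```

Request:
send_rows:
  deltas:
    - {"dp": [0, 0, 0.4], "rotation": [0.08, -0.18, 0]}
    - {"dp": [-0.2, -0.1, 0.7], "rotation": [0.16, -0.37, 0]}
    - {"dp": [-0.4, -0.2, 1], "rotation": [0.16, -0.37, 0]}
    - {"dp": [-0.6, -0.3, 1], "rotation": [0.16, -0.37, 0]}
    - {"dp": [-0.6, -0.3, 1], "rotation": [0.16, -0.37, 0]}

```text
clock: 15.57
position: [0.5603, 0.0765, 0.3456]
ee_rot: [0.008, 0.98, 0.197, 0.003]
contact_force: [-0.8, 0.4, 0.4]
width: 0.0425
```

Request:
send_rows:
  deltas:
    - {"dp": [-0.3, -0.1, 0], "rotation": [0, 0, 0]}
    - {"dp": [-0.6, -0.2, 0], "rotation": [0, 0, 0]}
    - {"dp": [-0.9, -0.3, 0], "rotation": [0, 0, 0]}
    - {"dp": [-1, -0.35, 0], "rotation": [0, 0, 0]}
    - {"dp": [-1, -0.35, 0], "rotation": [0, 0, 0]}
    - {"dp": [-1, -0.35, 0], "rotation": [0, 0, 0]}

```text
clock: 16.07
position: [0.4446, 0.0364, 0.3405]
ee_rot: [0.006, 0.98, 0.198, 0.002]
contact_force: [1.0, -0.1, 0.3]
width: 0.043
```

Run:
```python
from h import *
s=monitor.get_state(); print(s['clock'],s['position'],s['ee_rot'],s['contact_force'])
p=eyes.get_image('wrist'); save(p,'w8.png'); np.savez('pics/w8.npz',**p)
print((-cv2.Rodrigues(p['rvec'])[0].T@p['tvec']).round(3))
uv=fproj(p,[[.522,.068,.09]])[0]; print(uv); u,v=uv.astype(int)
r=silfit(p,(max(0,v-95),v+75,u-95,u+95),(.522,.068,.40),(.5215,.0685)); print(r)
im=fortho(p,.09,.38,.66,-.06,.2); im2=fortho(p,.01,.38,.66,-.06,.2)
def X(q): return np.stack([(.2-q[:,1])/.0005,(.66-q[:,0])/.0005],-1).astype(np.int32)
v=r[0]; cv2.polylines(im,[X(rrect(*v[:5],.022,.09))],True,(0,255,0),1); 
f=r[3][1][0]; th=np.linspace(0,6.283,100); cv2.polylines(im2,[X(np.c_[f[0]+f[2]*np.cos(th),f[1]+f[2]*np.sin(th)])],True,(255,0,0),1)
o=np.hstack([im,im2]); cv2.imwrite('pics/w8o.png',cv2.cvtColor(cv2.resize(o,(800,int(800*o.shape[0]/o.shape[1]))),cv2.COLOR_RGB2BGR))
for n in ['scene','side']:
    p=eyes.get_image(n); save(p,n+'8.png'); np.savez('pics/'+n+'8.npz',**p)
```

```text
16.0667 [0.44459112 0.03644846 0.34053356] [0.00620876 0.98022435 0.19777902 0.00226684] [ 1.03582086 -0.06526085  0.34030108]
[0.52  0.071 0.464]
[312.5193961   95.54311785]
(array([0.5208, 0.065 , 0.4561, 0.1293, 0.1201]), np.float64(359.7), np.float32(10836.0), [(array([0.5217, 0.0661]), np.float64(500.6)), (array([0.5218, 0.0679, 0.0925]), np.float64(100.2))])
```

View pics/w8.png

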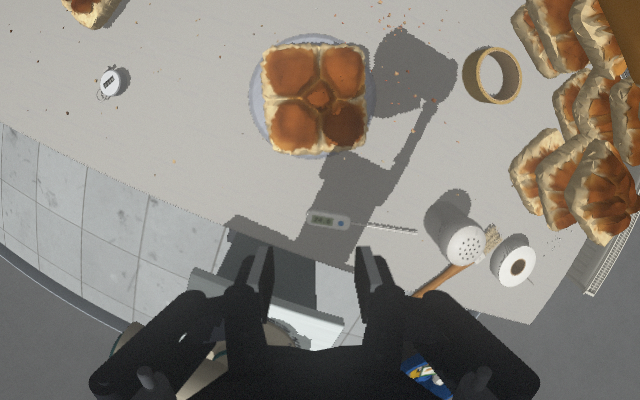

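View pics/w8o.png

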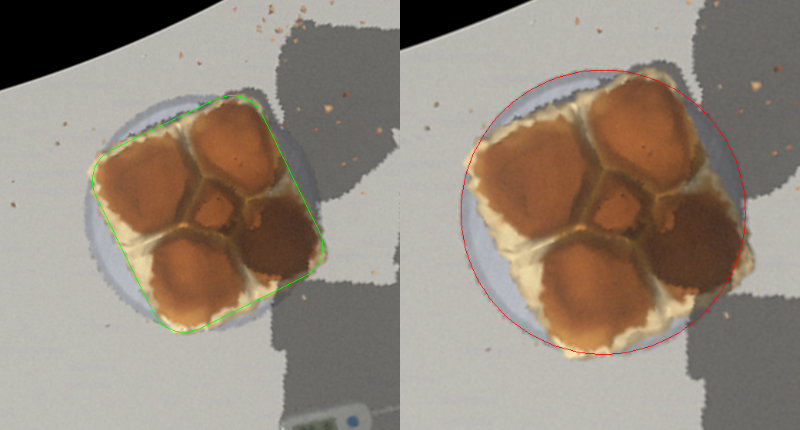

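View pics/scene8.png

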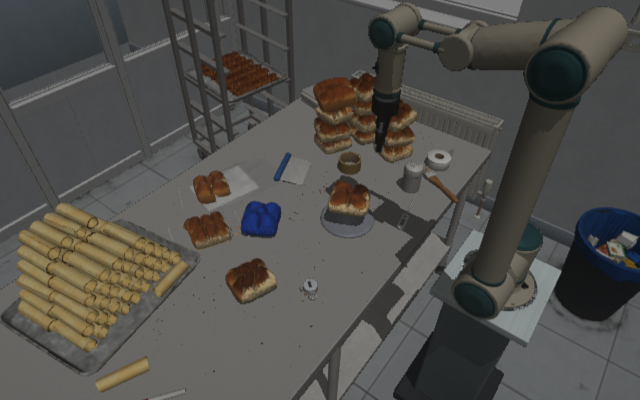

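The bun now measures (0.521, 0.065) against the foot's (0.522, 0.068), about 3 mm apart. I'll cross-check with the fixed cameras and the bystanders before handing in.

Run:
```python
from h import *
for n,win in [('scene',(165,250,300,395)),('side',(155,245,290,390))]:
    for k in '08':
        p=dict(np.load(f'pics/{n}{k}.npz'))
        print(n,k,silfit(p,win,(.521,.067+.027*(k=='0'),.45),(.5215,.068),project,cloud))
        w=cloud(p)
        for nm,(x,y,z0,z1) in dict(dredger=(.42,-.205,.1,.125),counter=(.437,.388,.018,.035),tape=(.69,-.17,.042,.055),table_bun=(.584,.488,.05,.09)).items():
            m=np.isfinite(w[...,0])&(np.hypot(w[...,0]-x,w[...,1]-y)<.09)&(w[...,2]>z0)&(w[...,2]<z1)
            print('  ',nm,m.sum(),np.median(w[m],0).round(3))
```

```text
scene 0 (array([0.5222, 0.0891, 0.4304, 0.1297, 0.1343]), np.float64(80.1), np.float32(1225.0), [(array([0.5245, 0.0617]), np.float64(60.0)), (array([0.5227, 0.0641, 0.092 ]), np.float64(38.5))])
   dredger 193 [ 0.419 -0.202  0.111]
   counter 152 [0.436 0.388 0.025]
   tape 136 [ 0.684 -0.181  0.047]
   table_bun 993 [0.576 0.494 0.067]
scene 8 (array([0.5197, 0.0609, 0.4029, 0.1301, 0.1338]), np.float64(82.1), np.float32(1194.0), [(array([0.5235, 0.0611]), np.float64(67.6)), (array([0.5222, 0.0632, 0.0926]), np.float64(46.4))])
   dredger 194 [ 0.42  -0.202  0.111]
   counter 155 [0.435 0.389 0.025]
   tape 133 [ 0.683 -0.184  0.047]
   table_bun 1001 [0.577 0.495 0.067]
side 0 (array([0.5259, 0.0899, 0.3758, 0.1268, 0.1463]), np.float64(125.1), np.float32(1493.0), [(array([0.5227, 0.0568]), np.float64(76.1)), (array([0.5229, 0.0618, 0.091 ]), np.float64(37.2))])
   dredger 158 [ 0.427 -0.2    0.11 ]
   counter 203 [0.439 0.388 0.024]
   tape 135 [ 0.681 -0.176  0.047]
   table_bun 1607 [0.587 0.503 0.066]
side 8 (array([0.524 , 0.0608, 0.3635, 0.1275, 0.1495]), np.float64(130.4), np.float32(1441.0), [(array([0.5233, 0.0576]), np.float64(96.2)), (array([0.5235, 0.0629, 0.0904]), np.float64(50.8))])
   dredger 166 [ 0.428 -0.197  0.11 ]
   counter 204 [0.439 0.389 0.024]
   tape 143 [ 0.685 -0.176  0.046]
   table_bun 1609 [0.588 0.502 0.066]
```

Run:
```python
from h import *
print(manip.sign_off())
```

```text
the job is handed in; nothing more can be done
None
```

I nudged the bun to the middle of the pedestal with slow fingertip pushes and handed the job in at about 16 s. I pushed its +y side twice, then its far end once. The hand ended about 0.34 m up, touching nothing. I was given no verdict.

**Centring:** In my last checks the bun sat about 2 to 4 mm from the plate's middle, against the 10 mm limit. The wrist camera directly overhead gave about 3 mm, the scene camera about 3.5 mm and the side camera about 2 mm.

**Level and gentle:** The bun looked level in the pictures. The measured forces at the ends of the moves stayed at about 3 N or less. I did not track force continuously between those readings.

**Bystanders:** The dredger, counter, tape and table bun were each within about 4 mm of their starting positions, which is measurement noise.

**Disagreements:**
- The fixed cameras placed both the bun and the foot about 4 to 6 mm lower in y than the wrist camera did. The bun-to-foot offset agreed across all three, to about 3 mm.
- The visible foot fitted a radius of about 92 mm instead of the 95 mm in the description, so I let the radius float.
- The bun's yaw changed by a few degrees during the pushes, which does not matter for the job.

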